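# Load the bun steamer and start it with its two-stage button

### The arm

A 6-joint arm with a two-finger parallel gripper is mounted at the origin on the work surface. World frame = base frame: x ahead of the robot, y to its left, z up, the work surface at z = 0. Lengths are in m, angles in rad, forces in N, time in s.
With the tool pointing down it reaches from about 0.325 to 0.775 m from the base axis. Payload 5.5 kg.
Tool frame: the origin (TCP) lies midway between the tips of the shut fingers; the grasp point (between the pads) lies 19 mm behind it (robot.grip_point_offset is the distance from the TCP to the grasp point, in m); z points along the fingers, y is the line along which they close (so a half turn about z gives the same grasp; the last joint's range is limited). The gripper opens to 85 mm and grips with 20 to 120 N. Pads are 22 mm wide; open, the fingers measure 114 mm over their backs; the gripper's body (76 mm by 85 mm) begins 54 mm behind the grasp point. The pads swing forward as they close: fully open they stand 13 mm farther back than shut.
Start: joints at [-1.332, 0.091, 1.231, -0, 1.82, -0.057], TCP at [0.175, -0.574, 0.231] pointing down, gripper open.
Joint ranges: [-2.87, 2.87], [-0.86, 2.18], [0.17, 2.46], [-1.51, 4.65], [0.06, 2.69], [-2.65, 2.65]. Speed limits (rad/s): [2.57, 2.57, 3.01, 3.14, 3.14, 3.14].

### API

Orientations are given as a unit quaternion [x, y, z, w].
In Python, from cell import robot gives the robot as it stands. Calls block until the motion is done:
- robot.goto(position, orientation): joint-space move of the TCP to a pose.
- robot.move_linear(position, orientation=None, velocity=0.15): straight line of the TCP; orientation=None keeps the orientation; velocity is the mean speed in m/s.
- robot.move_joints(angles): joint-space move.
- robot.set_gripper(opening, effort=None): finger opening in m; effort is the grip in N (None keeps the last); returns when the fingers have stopped.
- robot.dwell(seconds).
- robot.ik(position, orientation): joint angles nearest the present ones, or None.
- robot.snapshot(name): name is "scene" or "top"; returns (picture, depth): 400x640x3 uint8, red, green, blue; 400x640 float32, m along the optical axis (not along the pixel's ray), 0 where there is no reading.
- robot.calibration(name): a dict with "mtx" (3x3 intrinsics, pixels), "extrinsics" (4x4, takes a point from world to camera coordinates). Camera axes: x right, y down, z forward; pixel columns grow to the right and rows downward; lengths in m; the calibration is good to about 2 mm. A picture is of the moment at which its call begins. calibration takes no time and is no camera call.
A pose or a line that the arm cannot do raises robot.MotionError and nothing moves.
- robot.hand_in(): hands the job in; it is judged then, once.
Readings, each from a call of its own:
- robot.current_clock(): time.
- robot.current_qpos(): joint angles.
- robot.current_qvel(): joint speeds.
- robot.current_joint_efforts(): joint torques, N m.
- robot.current_tcp_pos(): TCP position.
- robot.current_tool_rot(): TCP orientation.
- robot.current_wrist_force(): force on the tool from outside, world axes, zero at the start.
- robot.current_torque(): the same for the moment, N m.
- robot.current_grip_width(): finger opening in m.
- robot.current_gripper_force(): force on a finger pad.
Only numpy, scipy, OpenCV 4.12 (cv2) and the standard library are available. Lean on these libraries where they do the work, as an engineer would, in place of code of your own. Each camera call takes 0.05 s, during which the arm holds its last target. There are 200 camera calls.

### The job

Load and start the bun steamer: lift the lid off the pot and lay it on the wooden board, then lower every bun from the wire rack gently into the pot, without dropping or pressing it hard, so that all stand side by side on the pot's floor on their flat undersides, and put the lid back on, fully seated. Then press the red start button to its halfway stop, pause there for about two seconds, press on from there fully down, and let go. Leave the sauce pot, the sauce bottle and the stack of cups where they are.

Things in the scene. Friction and masses are not known exactly. Their poses are not given: they have to be found in the camera images.
- steamer: Fixed steamer: black induction plate 220 x 210 x 45 mm and fixed on it a round steel pot, outer diameter 196 mm, inner diameter 188 mm, inner depth 75 mm. Origin: centre of the plate's underside, on the work surface; z up. Two wire handles (+y and -y side), 122 mm from the axis at 100 mm height, are not used.
- pot_floor (a point): Centre of the pot's inner floor, 51 mm above the work surface; axes as the steamer's.
- pot_rim (a point): Centre of the pot's mouth, level with the rim, 126 mm above the work surface.
- lid: Loose round metal lid, 0.3 kg: below, a plug 178 mm in diameter, 8 mm high, that enters the pot's mouth (5 mm play); above it a flange 206 mm in diameter, 6 mm thick, that rests on the rim; in the middle a red upright knob, diameter 30 mm, from 14 to 56 mm above the underside. Origin: centre of the plug's underside, z up; 8 mm below the rim when seated, as at the start.
- board: Fixed pale wooden board 220 x 220 x 18 mm, where the lid is to lie. Origin: centre of its underside. It lies to the left or to the right of the steamer.
- tray: Fixed steel tray 260 (x) x 200 (y) mm with a wire rack in it on which the buns stand. Origin: centre of its underside; the rack's top is 12 mm above it, the tray's lip 20 mm. It lies on the other side of the steamer from the board.
- button_top (a point): Centre of the top of the red start button, diameter 42 mm, on a fixed yellow pod (85 x 85 x 55 mm) beyond the steamer. Up, it is 92 mm above the work surface. Pressed straight down: first stage 8 mm of travel, 1.5 to 3.5 N, then the halfway stop; the second stage gives way only above 10 N and goes 8 mm further, 14 N at the bottom. Springs back up when let go.
- press_first (a joint): Travel of the button's first stage in m: 0 up, 0.008 at the halfway stop (it stays about 0.008 during the second stage).
- press_second (a joint): Travel of the button's second stage in m: 0 at the halfway stop and above, 0.008 fully down.
- sauce_pot: Bystander: loose open steel pot, 84 mm in diameter (about 140 mm over its two side handles), 85 mm high, on the side away from the pod. Origin: centre of its underside.
- sauce_bottle: Bystander: loose sauce bottle, 54 mm in diameter, 170 mm high with its red nozzle. Origin: centre of its underside.
- cups: Bystander: loose stack of paper cups, 75 mm in diameter, 110 mm high. Origin: centre of its underside.
- bun0: Frozen bun, rigid, cream-coloured with a brown dot on top, about 80 g: round, 52 mm in diameter with straight sides from 5 to 30 mm height, domed top at 46 mm, flat underside. Origin: centre of the underside; z up. Two to four buns are there; the others are absent.
- bun1: Frozen bun, rigid, cream-coloured with a brown dot on top, about 80 g: round, 52 mm in diameter with straight sides from 5 to 30 mm height, domed top at 46 mm, flat underside. Origin: centre of the underside; z up. Two to four buns are there; the others are absent.
- bun2: Frozen bun, rigid, cream-coloured with a brown dot on top, about 80 g: round, 52 mm in diameter with straight sides from 5 to 30 mm height, domed top at 46 mm, flat underside. Origin: centre of the underside; z up. Two to four buns are there; the others are absent.
- bun3: Frozen bun, rigid, cream-coloured with a brown dot on top, about 80 g: round, 52 mm in diameter with straight sides from 5 to 30 mm height, domed top at 46 mm, flat underside. Origin: centre of the underside; z up. Two to four buns are there; the others are absent.

How it is judged:
On the way, in this order (a step that is already met when the one before it is completed fails the run):
1. the lid lies flat on the wooden board, let go, its centre within 70 mm of the board's (horizontal distance between lid and board below 0.07 m and z of lid in the frame of board between 0.012 and 0.024 m and angle between lid's own z axis and vertical below 0.1 rad and contact force between the fingers and lid below 0.1 N), for 0.3 s.
2. every bun stands upright on the floor of the pot, within 72 mm of its axis (horizontal distance between each of bun0, bun1, bun2, bun3 and pot_floor below 0.072 m and z of bun0 in the frame of pot_floor between -0.006 and 0.008 m and angle between each of bun0, bun1, bun2, bun3's own z axis and vertical below 0.3 rad and z of bun1 in the frame of pot_floor between -0.006 and 0.008 m and z of bun2 in the frame of pot_floor between -0.006 and 0.008 m and z of bun3 in the frame of pot_floor between -0.006 and 0.008 m), for 0.3 s.
3. the lid is seated on the pot, with all buns inside (all of step 2 and horizontal distance between lid and pot_rim below 0.009 m and z of lid in the frame of pot_rim between -0.013 and -0.005 m and angle between lid's own z axis and vertical below 0.06 rad), for 0.3 s.
4. the button is held at its halfway stop for a second (first stage past 5.5 mm, second under 2.5 mm), lid on (all of step 3 and value of joint press_first above 0.0055 m and value of joint press_second below 0.0025 m), for 1 s.
5. the button is pressed fully down (second stage past 6 mm), lid on (all of step 3 and value of joint each of press_second, press_first above 0.006 m), for 0.1 s.
At the end, for the whole second after the job is handed in: Every bun stands upright (0.3 rad) on the pot floor (underside within 8 mm), within 72 mm of the pot axis; the lid is seated (centred within 9 mm, level within 0.06 rad, underside 5 to 13 mm below the rim); both button stages are back under 2 mm; lid and buns at rest (all of step 3 and value of joint each of press_first, press_second below 0.002 m and linear speed of lid below 0.02 m/s and linear speed of each of bun0, bun1, bun2, bun3 below 0.03 m/s); the robot touches nothing.
It fails at once if a bun strikes or is pressed against the pot with more than 20 N (contact force between any of bun0, bun1, bun2, bun3 and steamer above 20 N).
It fails at once if a bun falls (faster than 0.7 m/s) in the pot ((horizontal distance between bun0 and pot_floor below 0.091 m and z of bun0 in the frame of pot_floor below 0.07 m and linear speed of bun0 above 0.7 m/s) or (horizontal distance between bun1 and pot_floor below 0.091 m and z of bun1 in the frame of pot_floor below 0.07 m and linear speed of bun1 above 0.7 m/s) or (horizontal distance between bun2 and pot_floor below 0.091 m and z of bun2 in the frame of pot_floor below 0.07 m and linear speed of bun2 above 0.7 m/s) or (horizontal distance between bun3 and pot_floor below 0.091 m and z of bun3 in the frame of pot_floor below 0.07 m and linear speed of bun3 above 0.7 m/s)).
It fails at once if the sauce pot, sauce bottle or cups are moved by more than 25 mm or tipped (distance of any of sauce_pot, sauce_bottle, cups from where it was at the start of the episode above 0.025 m or angle between any of sauce_pot, sauce_bottle, cups's own z axis and vertical above 0.3 rad).
Of bun0, bun1, bun2, bun3 only 2 to 4 are there at a start; the rules pass over those that are not, and their reading is None.
At some moment in a run one of bun0, bun1, bun2, bun3, lid may be knocked a few centimetres aside while the robot is not near it.
It also fails if it takes over 210 s, if anything falls off the work surface, if the arm or the gripper's body presses on something with over 40 N, if the wrist force passes 120 N, or if a joint passes its speed limit or range.

## Working session

There is one attempt and no reset: what is moved stays moved. The work goes in short steps, each a Python script; the robot and the scene stay as the last script left them, time stands still between calls to the robot, and variables do not carry over. Pictures are saved under pics/ and viewed, at most 14 in all, crops included, and the job is handed in when it is done.

```bash
ls; mkdir -p pics; python3 - <<'E'
from cell import robot
import cv2,numpy as np
for n in("scene","top"):
    p,d=robot.snapshot(n); cv2.imwrite(f"pics/{n}0.png",p[...,::-1]); np.save(f"{n}0.npy",d)
    c=robot.calibration(n); print(n,np.round(c["mtx"],1).tolist(),np.round(c["extrinsics"],3).tolist(),(d>0).mean())
print(robot.current_clock(),robot.current_tool_rot(),robot.current_wrist_force(),robot.grip_point_offset)
E
```

```text
cell.py
pics
scene [[519.9, 0.0, 320.8], [0.0, 519.9, 202.5], [0.0, 0.0, 1.0]] [[0.868, 0.496, 0.015, -0.475], [0.389, -0.661, -0.641, -0.153], [-0.308, 0.563, -0.767, 1.388], [0.0, 0.0, 0.0, 1.0]] 0.99585546875
top [[364.2, 0.0, 322.4], [0.0, 364.2, 198.9], [0.0, 0.0, 1.0]] [[-0.024, -0.999, -0.028, 0.034], [-0.992, 0.027, -0.124, 0.543], [0.124, 0.025, -0.992, 0.913], [0.0, 0.0, 0.0, 1.0]] 0.99597265625
0.1 [ 9.89081568e-01  1.47366383e-01 -7.95123820e-05 -8.90892370e-04] [-0.22292384  0.02120308 -0.34073489] 0.0187
```

View pics/scene0.png

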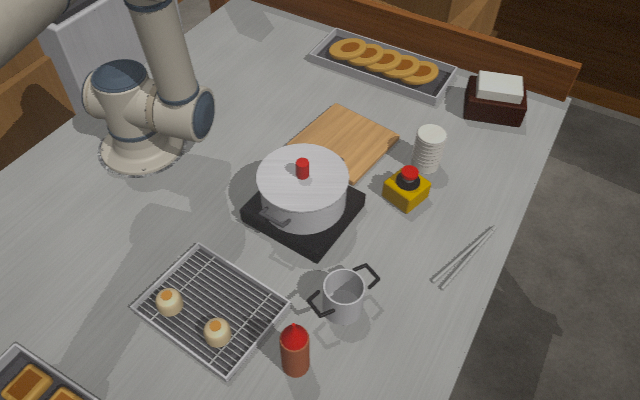

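View pics/top0.png

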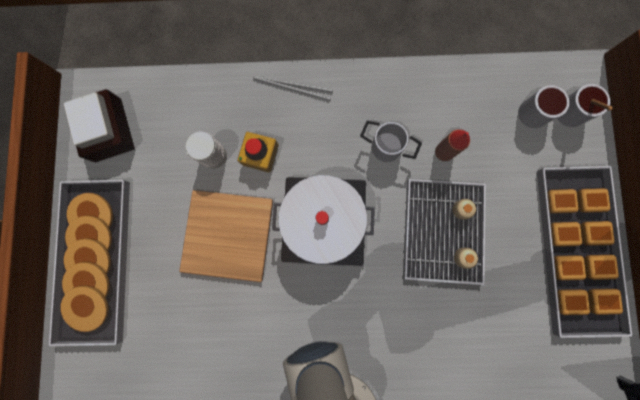

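The scene shows two buns on the rack (top view px 466,208 and 467,258). The lid knob is at (322,217), the button at (255,147), the board is left at (227,236), and the bystanders are the cups (205,150), sauce pot (391,140) and bottle (455,143). Next I measure these points from both views.

```bash
cat > h.py <<'E'
from cell import robot
import cv2,numpy as np
def ray(n,uv):
    c=robot.calibration(n);E=c["extrinsics"];R=E[:3,:3];o=-R.T@E[:3,3]
    d=R.T@np.linalg.inv(c["mtx"])@[uv[0],uv[1],1.]
    return o,d/np.linalg.norm(d)
def onplane(n,uv,z):
    o,d=ray(n,uv);return o+d*(z-o[2])/d[2]
def tri(u1,u2):           # scene uv, top uv -> point, miss distance
    (o1,d1),(o2,d2)=ray("scene",u1),ray("top",u2)
    s=np.linalg.lstsq(np.c_[d1,-d2],o2-o1,rcond=None)[0]
    a,b=o1+d1*s[0],o2+d2*s[1];return (a+b)/2,np.linalg.norm(a-b)
def proj(n,p):
    c=robot.calibration(n);q=c["extrinsics"][:3]@np.r_[p,1];q=c["mtx"]@q;return q[:2]/q[2]
def bypoint(n,uv,d):      # depth point
    c=robot.calibration(n);u,v=map(int,np.round(uv));q=np.linalg.inv(c["mtx"])@[u,v,1]*d[v,u]
    return np.linalg.inv(c["extrinsics"])[:3]@np.r_[q,1]
RED=[((0,170,90),(7,255,255)),((173,170,90),(180,255,255))]
DOT=[((8,90,130),(20,255,255))]
CREAM=[((12,25,150),(32,120,255))]
def blobs(img,ranges,amin=8,amax=1e5):
    h=cv2.cvtColor(img,cv2.COLOR_RGB2HSV);m=sum(cv2.inRange(h,np.array(a),np.array(b)) for a,b in ranges).astype(np.uint8)
    k,_,st,ce=cv2.connectedComponentsWithStats(m)
    return [(ce[i].round(1),st[i].tolist()) for i in range(1,k) if amin<=st[i,4]<=amax]
def pairs(bs,bt,zlo,zhi,tol=.006,box=((.2,.8),(-.6,.6))):
    out=[]
    for a,_ in bs:
        for b,_ in bt:
            p,e=tri(a,b)
            if e<tol and zlo<p[2]<zhi and all(l<x<h for x,(l,h) in zip(p,box)): out.append((p.round(4),round(float(e),4),a,b))
    return out
E
python3 - <<'E'
from h import *
I={n:cv2.imread(f"pics/{n}0.png")[...,::-1].copy() for n in("scene","top")}
D={n:np.load(n+"0.npy") for n in I}
for nm,r in(("red",RED),("dot",DOT)):
    bs,bt=[blobs(I[n],r,8,400) for n in("scene","top")]
    print(nm)
    for x in pairs(bs,bt,.02,.2): print(x,bypoint("scene",x[2],D["scene"]).round(3),bypoint("top",x[3],D["top"]).round(3))
# lid disc, board, tray rectangles
h=cv2.cvtColor(I["top"],cv2.COLOR_RGB2HSV)
m=cv2.inRange(h,np.array((8,60,90)),np.array((22,180,255)));m[:,:175]=0;m[:,285:]=0;m[:180]=0
c=max(cv2.findContours(m,0,2)[0],key=cv2.contourArea);r=cv2.minAreaRect(c);print("board",r)
print(onplane("top",r[0],.018),[onplane("top",q,.018).round(3)[:2].tolist() for q in cv2.boxPoints(r)],bypoint("top",r[0],D["top"]))
hs=cv2.cvtColor(I["scene"],cv2.COLOR_RGB2HSV)
ms=cv2.inRange(hs,np.array((8,60,90)),np.array((22,180,255)));x=np.zeros_like(ms);x[100:182,285:402]=1
c=max(cv2.findContours(ms*x,0,2)[0],key=cv2.contourArea);hull=cv2.convexHull(c)[:,0]
print("board scene hull",[onplane("scene",q,.018).round(3)[:2].tolist() for q in (hull[hull[:,0].argmax()],hull[hull[:,1].argmin()])])
# heights from depth of scene around lid
def cloud(n):
    c=robot.calibration(n);v,u=np.mgrid[:400,:640];q=np.linalg.inv(c["mtx"])@np.stack([u,v,u*0+1]).reshape(3,-1)*D[n].ravel()
    return (np.linalg.inv(c["extrinsics"])[:3]@np.r_[q,np.ones((1,q.shape[1]))]).T
for n in I:
    P=cloud(n);s=(abs(P[:,2]-.132)<.006)&(P[:,0]>.3)&(P[:,0]<.65)&(abs(P[:,1])<.2)
    (cc,rr)=cv2.minEnclosingCircle(P[s][:,:2].astype(np.float32));print(n,"lid",s.sum(),cc,rr,np.median(P[s][:,2]))
    for z in(.092,.18): pass
E
```

```text
red
(array([0.4875, 0.0207, 0.16  ]), 0.0028, array([303.3, 165.8]), array([321.6, 217.3])) [0.495 0.01  0.174] [0.486 0.019 0.174]
(array([0.6765, 0.1904, 0.0867]), 0.0003, array([409.5, 172.2]), array([253. , 145.8])) [0.679 0.187 0.092] [0.675 0.19  0.09 ]
dot
(array([ 0.3836, -0.3383,  0.0576]), 0.0014, array([165.9, 294.6]), array([469.6, 258.5])) [ 0.385 -0.339  0.057] [ 0.426 -0.004  0.974]
(array([ 0.5079, -0.3429,  0.0574]), 0.0011, array([214.7, 325.3]), array([467.7, 208.1])) [ 0.509 -0.342  0.059] [ 0.508 -0.343  0.06 ]
(array([ 0.359 , -0.5818,  0.0558]), 0.0047, array([ 63.6, 395.1]), array([571.5, 266.9])) [ 0.347 -0.578  0.03 ] [ 0.355 -0.599  0.033]
board ((225.8102569580078, 235.20408630371094), (83.72547912597656, 85.57355499267578), 7.696051120758057)
[0.4562412  0.27737904 0.018     ] [[0.364, 0.401], [0.587, 0.375], [0.551, 0.152], [0.33, 0.183]] [0.45679433 0.2771539  0.01706734]
board scene hull [[0.58, 0.368], [0.369, 0.398]]
scene lid 4822 (0.4859562814235687, 0.01867714896798134) 0.10523192584514618 0.131680473175535
top lid 5941 (0.48686131834983826, 0.019309742376208305) 0.10285194963216782 0.13109569544964617
```

Both views agree, and the heights match the text: lid top 0.132, bun tops 0.058, knob top 0.174, button top 0.09, board 0.017. Next is the lid.

```bash
cat >> h.py <<'E'
def Q(a): return np.array([np.cos(a/2),np.sin(a/2),0,0])   # tool down; closes along angle a-90deg
def lin(p,a=None,v=.15): robot.move_linear(np.array(p,float),None if a is None else Q(a),velocity=v)
def fz(k=3): return np.mean([robot.current_wrist_force()[2] for _ in range(k)])
def guarded(xy,z0,zend,a,thr,step=.001,v=.02):
    """lower in small steps from z0 to at most zend; stop when upward force grows by thr"""
    robot.dwell(.2);f0=fz();z=z0
    while z>zend+1e-6:
        z=max(z-step,zend);lin([*xy,z],a,v)
        if fz()-f0>thr: break
    return z,fz()-f0
E
python3 - <<'E'
from h import *
L=np.array([.4865,.0190]);B=np.array([.4565,.2775]);a=np.pi/2
robot.goto([*L,.30],Q(a)); robot.set_gripper(.085)
lin([*L,.2],a);lin([*L,.139],a,.08)
robot.set_gripper(.0,60);print("grip",robot.current_grip_width(),robot.current_gripper_force(),fz())
lin([*L,.16],a,.05);lin([*L,.23],a);print(robot.current_grip_width(),fz())
lin([*B,.23],a,.15);lin([*B,.055],a,.1)
print(guarded(B,.055,.034,a,2.0),robot.current_tcp_pos())
robot.set_gripper(.085);lin([*B,.2],a);
robot.goto([.35,-.35,.3],Q(0.3)) if 0 else None
print(robot.current_clock(),robot.current_qpos())
E
```

```text
grip 0.0284994636580205 59.83737051486969 1.1057452731217614
0.02833150311595821 -3.6942923148951525
(0.038999999999999986, np.float64(3.712625811094572)) [0.45662775 0.27758449 0.03950711]
15.9667 [ 4.82491373e-01 -8.94820631e-02  1.46905702e+00  2.43838909e-06
  1.76421202e+00  4.82487802e-01]
```

```bash
python3 - <<'E'
from h import *
robot.goto([.10,-.40,.35],Q(.296))
I,D={},{}
for n in("scene","top"):
    I[n],D[n]=robot.snapshot(n);cv2.imwrite(f"pics/{n}1.png",I[n][...,::-1]);np.save(n+"1.npy",D[n])
for nm,r in(("red",RED),("dot",DOT)):
    bs,bt=[blobs(I[n],r,8,400) for n in I]
    for x in pairs(bs,bt,.02,.2): print(nm,x)
def cloud(n):
    c=robot.calibration(n);v,u=np.mgrid[:400,:640];q=np.linalg.inv(c["mtx"])@np.stack([u,v,u*0+1]).reshape(3,-1)*D[n].ravel()
    return (np.linalg.inv(c["extrinsics"])[:3]@np.r_[q,np.ones((1,q.shape[1]))]).T
for n in I:
    P=cloud(n)
    for nm,z,c,t in(("rim",.126,(.4865,.019),.005),("lid",.032,(.4565,.2775),.006)):
        s=(abs(P[:,2]-z)<t)&(np.hypot(*(P[:,:2]-c).T)<.115);p=P[s]
        if s.sum()>20: print(n,nm,s.sum(),np.median(p[:,2]),cv2.minEnclosingCircle(p[:,:2].astype(np.float32)))
    s=np.hypot(P[:,0]-.4865,P[:,1]-.019)<.05;print("floor",np.median(P[s][:,2]))
E
```

```text
red (array([0.4568, 0.2817, 0.0556]), 0.001, array([344.7, 127.3]), array([219.9, 234.8]))
red (array([0.6766, 0.1905, 0.0866]), 0.0005, array([409.6, 172.2]), array([253. , 145.8]))
dot (array([0.3847, 0.3718, 0.0272]), 0.003, array([335.9, 107.6]), array([188. , 263.3]))
dot (array([ 0.3839, -0.3384,  0.058 ]), 0.0013, array([165.9, 294.6]), array([469.7, 258.4]))
dot (array([ 0.5076, -0.3429,  0.057 ]), 0.0015, array([214.7, 325.3]), array([467.7, 208.3]))
dot (array([ 0.3618, -0.5796,  0.0578]), 0.0035, array([ 64.9, 394.4]), array([570.8, 265.6]))
scene rim 560 0.12474561615658913 ((0.4877234399318695, 0.017402654513716698), 0.10004464536905289)
scene lid 2823 0.03164449386107626 ((0.4548332989215851, 0.2782239317893982), 0.1056758463382721)
floor 0.05072675750602473
top rim 462 0.12468495603289848 ((0.48890388011932373, 0.018650010228157043), 0.09784701466560364)
top lid 4688 0.03109686785296578 ((0.45679765939712524, 0.27772703766822815), 0.10312480479478836)
floor 0.05002645585632243
```

View pics/top1.png

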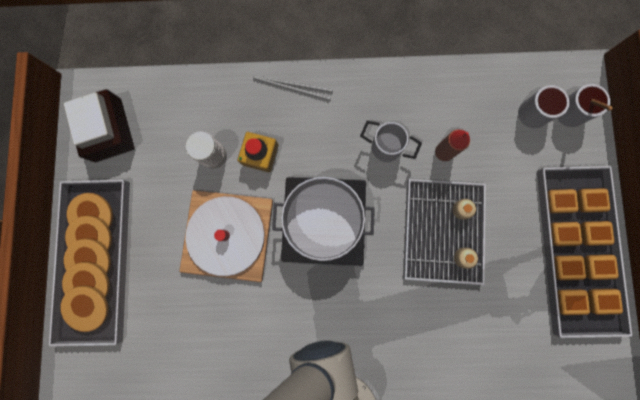

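The top view shows the lid flat on the board (221,236) and the pot empty (323,220). Its axis is about (0.4875, 0.0185), and both buns are still on the rack. Next are the buns, closing along x.

```bash
cat >> h.py <<'E'
POT=np.array([.4875,.0185]);A=np.pi/2
def bun(xy,off):
    xy=np.array(xy);t=POT+off
    robot.goto([*xy,.16],Q(A));robot.set_gripper(.068);lin([*xy,.09],A);lin([*xy,.011],A,.06)
    robot.set_gripper(.044,30);w=robot.current_grip_width();print("grip",w,robot.current_gripper_force())
    if w<.048: print("missed");return False
    lin([*xy,.04],A,.05);lin([*xy,.22],A);lin([*t,.22],A,.2);lin([*t,.11],A,.1)
    print("held",robot.current_grip_width());lin([*t,.062],A,.05)
    print(guarded(t,.062,.0475,A,1.2),robot.current_tcp_pos())
    robot.set_gripper(.064);lin([*t,.1],A,.06);lin([*t,.22],A)
    return True
def look(k):
    robot.goto([.10,-.40,.35],Q(.296));I={};D={}
    for n in("scene","top"):
        I[n],D[n]=robot.snapshot(n);cv2.imwrite(f"pics/{n}{k}.png",I[n][...,::-1])
    for nm,r in(("red",RED),("dot",DOT)):
        bs,bt=[blobs(I[n],r,6,400) for n in I]
        for x in pairs(bs,bt,.02,.2,box=((.25,.8),(-.45,.33))): print(nm,x,bypoint("top",x[3],D["top"]).round(3))
    return I,D
E
python3 - <<'E'
from h import *
print(bun([.384,-.3384],[0,.04]));look(2);print(robot.current_clock())
E
```

```text
grip 0.051227879030657494 31.756443498597946
held 0.05075897261784055
(0.04999999999999999, np.float64(4.887183351656249)) [0.48759061 0.05850964 0.05068405]
True
red (array([0.4567, 0.2819, 0.0554]), 0.0012, array([344.7, 127.3]), array([219.9, 234.9])) [0.455 0.276 0.072]
red (array([0.6765, 0.1906, 0.0864]), 0.0007, array([409.6, 172.2]), array([253. , 145.9])) [0.675 0.19  0.088]
dot (array([0.4862, 0.0591, 0.0963]), 0.0012, array([311.4, 174.5]), array([306.3, 219.9])) [0.486 0.06  0.096]
dot (array([ 0.5078, -0.3429,  0.0572]), 0.0013, array([214.7, 325.3]), array([467.7, 208.2])) [ 0.507 -0.342  0.062]
37.175
```

Bun 1 stands in the pot with its dot at z 0.096, and 0.051 + 0.046 = 0.097. Bun 2 is unmoved.

```bash
python3 - <<'E'
from h import *
print(bun([.508,-.3429],[0,-.04]));I,D=look(3);print(robot.current_clock())
cv2.imwrite("pics/both3.png",np.vstack([I["scene"][100:260,200:500],I["top"][140:300,180:480]])[...,::-1])
c=robot.calibration("top");v,u=np.mgrid[:400,:640];q=np.linalg.inv(c["mtx"])@np.stack([u,v,u*0+1]).reshape(3,-1)*D["top"].ravel()
P=(np.linalg.inv(c["extrinsics"])[:3]@np.r_[q,np.ones((1,q.shape[1]))]).T
s=(abs(P[:,2]-.032)<.006)&(np.hypot(P[:,0]-.4565,P[:,1]-.2775)<.15)&(D["top"].ravel()>0)
print("lid",cv2.minEnclosingCircle(P[s][:,:2].astype(np.float32)))
E
```

```text
grip 0.05072353393973552 31.59191314363852
held 0.0509099067407709
(0.06, np.float64(1.791224659229652)) [ 0.48743189 -0.02149653  0.05989749]
True
red (array([0.457 , 0.2817, 0.0554]), 0.0008, array([344.7, 127.4]), array([219.9, 234.7])) [0.455 0.275 0.074]
red (array([0.6766, 0.1902, 0.0868]), 0.0007, array([409.6, 172.2]), array([253.1, 145.8])) [0.674 0.189 0.092]
dot (array([0.4862, 0.0591, 0.0963]), 0.0012, array([311.4, 174.5]), array([306.3, 219.9])) [0.486 0.06  0.096]
dot (array([ 0.486 , -0.0211,  0.0963]), 0.0009, array([292.9, 197.3]), array([339.5, 219.1])) [ 0.426 -0.004  0.974]
52.4833
lid ((0.4570218622684479, 0.2781447768211365), 0.1031215563416481)
```

View pics/both3.png

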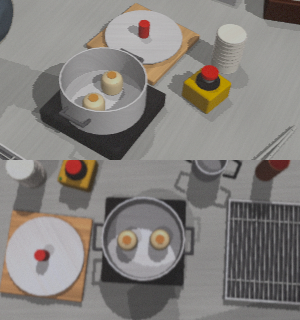

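The crops show both buns upright side by side in the pot (scene-crop dots at 111,75 and 93,97). The lid is unmoved on the board. I regrasp it with the same tool offsets, so it returns to exactly its seated pose.

```bash
python3 - <<'E'
from h import *
L=np.array([.4870,.0188]);B=np.array([.4565,.2775])
robot.goto([*B,.2],Q(A));robot.set_gripper(.085);lin([*B,.1],A);lin([*B,.039],A,.06)
robot.set_gripper(0,60);print("grip",robot.current_grip_width())
lin([*B,.06],A,.05);lin([*B,.24],A);lin([*L,.24],A);lin([*L,.155],A,.08)
print(guarded(L,.155,.137,A,2.5),robot.current_tcp_pos(),robot.current_wrist_force())
robot.set_gripper(.085);lin([*L,.25],A)
I,D=look(4);print(robot.current_clock())
c=robot.calibration("top")
for n in I:
    c=robot.calibration(n);v,u=np.mgrid[:400,:640];q=np.linalg.inv(c["mtx"])@np.stack([u,v,u*0+1]).reshape(3,-1)*D[n].ravel()
    P=(np.linalg.inv(c["extrinsics"])[:3]@np.r_[q,np.ones((1,q.shape[1]))]).T
    s=(abs(P[:,2]-.132)<.012)&(np.hypot(P[:,0]-.4865,P[:,1]-.019)<.13)
    p=P[s];f=np.linalg.lstsq(np.c_[p[:,:2]-POT,np.ones(len(p))],p[:,2],rcond=None)[0]
    print(n,cv2.minEnclosingCircle(p[:,:2].astype(np.float32)),"tilt",f.round(4))
E
```

```text
grip 0.028730558841746943
(0.13899999999999998, np.float64(2.630865226781094)) [0.48713306 0.01877837 0.13937085] [-0.8176803  -0.15285097 -1.13903203]
red (array([0.4874, 0.0204, 0.1608]), 0.0027, array([303.2, 165.6]), array([321.7, 217.3])) [0.486 0.019 0.175]
red (array([0.6766, 0.1905, 0.0863]), 0.0002, array([409.5, 172.3]), array([253. , 145.8])) [0.675 0.19  0.089]
70.9917
scene ((0.4858335554599762, 0.01892985962331295), 0.10482938587665558) tilt [-0.0017  0.0024  0.1317]
top ((0.4871440529823303, 0.019190305843949318), 0.10273319482803345) tilt [-0.0005 -0.0005  0.1311]
```

The lid is seated: centre within about 1 mm, tilt below 0.003 rad, same height as at the start. Next is the button.

```bash
python3 - <<'E'
from h import *
b=[.676,.190]
robot.goto([*b,.25],Q(A));robot.set_gripper(0,40);lin([*b,.115],A);lin([*b,.098],A,.04)
robot.dwell(.4);f0=fz(5);z=.098
while z>.0815:
    z-=.0005;lin([*b,z],A,.01);f=fz()-f0
    if z<.093: print(round(z,4),robot.current_tcp_pos()[2].round(4),round(f,2))
    if f>5.0: break
for _ in range(4): robot.dwell(.5);print("hold",round(fz()-f0,2),robot.current_tcp_pos()[2].round(4))
while z>.0735:
    z-=.0005;lin([*b,z],A,.02);f=fz()-f0
    if f>25: break
print("bottom",z,f,robot.current_tcp_pos());robot.dwell(.4);print(fz()-f0)
lin([*b,.12],A,.1);lin([*b,.25],A);print(robot.current_clock())
E
```

```text
0.0925 0.0924 -1.13
0.092 0.0921 -0.31
0.0915 0.0917 0.31
0.091 0.0911 0.45
0.0905 0.0905 0.36
0.09 0.09 0.94
0.0895 0.0895 1.6
0.089 0.089 1.7
0.0885 0.0885 1.39
0.088 0.088 1.96
0.0875 0.0875 1.96
0.087 0.087 1.58
0.0865 0.0865 1.87
0.086 0.086 2.39
0.0855 0.0855 2.1
0.085 0.085 2.27
0.0845 0.0845 1.77
0.084 0.0841 3.18
0.0835 0.0841 5.46
hold 4.46 0.0841
hold 5.09 0.0841
hold 5.02 0.0841
hold 3.82 0.0841
bottom 0.07349999999999998 13.30437930302801 [0.67621407 0.19004138 0.076517  ]
10.88526329293339
92.9833
```

At the halfway hold the tip stood at 0.0841, and it then reached 0.0765, so the second stage travelled about 7.6 mm. I'll press once more, slightly firmer, to be safe, then check and hand in.

```bash
python3 - <<'E'
from h import *
b=[.676,.190]
lin([*b,.098],A,.1);robot.dwell(.3);f0=fz(5);lin([*b,.080],A,.03);z=.08
while z>.0695:
    z-=.0005;lin([*b,z],A,.02);f=fz()-f0
    if f>22: break
robot.dwell(.3);print(z,fz()-f0,robot.current_tcp_pos()[2])
lin([*b,.12],A,.1);lin([*b,.25],A)
I,D=look(5);print(robot.current_clock())
cv2.imwrite("pics/end.png",I["scene"][80:380,180:500,::-1])
E
```

```text
0.06949999999999999 22.74602944123806 0.07574762885888961
red (array([0.4874, 0.0208, 0.1601]), 0.0032, array([303.4, 165.7]), array([321.6, 217.4])) [0.486 0.019 0.173]
red (array([0.6766, 0.1905, 0.0866]), 0.0005, array([409.6, 172.2]), array([253. , 145.8])) [0.674 0.189 0.092]
105.9417
```

View pics/end.png

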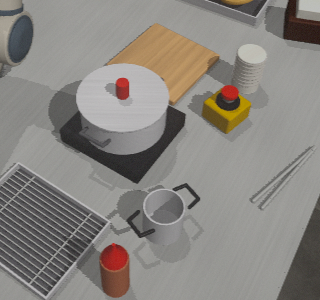

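The final picture shows the lid seated (knob at 122,88), the button back up (230,93), the rack empty and the bystanders in place.

```bash
python3 -c "
from cell import robot
print(robot.hand_in())"
```

```text
the job is handed in; nothing more can be done
None
```

I handed the job in at about 106 s: both buns are upright in the pot, the lid is seated, the button was held halfway for two seconds, pressed fully down (twice, to be sure) and let go, and the bystanders look unmoved; the second bun was released about 9 mm above the floor after an early force trigger, and the verdict was not shown to me.

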